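Slide on the light panel, under the glass

ROBOT

A 6-joint arm with a two-finger parallel gripper is mounted at the origin on a cart in front of the work surface, level with it; the furniture and walls round the work are solid. World frame = base frame: x ahead of the robot, y to its left, z up, the work surface at z = 0. Lengths are in mm, angles in degrees, forces in N, time in s.
With the tool pointing down it reaches from about 350 to 850 mm from the base axis. Payload 8.1 kg.
Tool frame: the origin (TCP) lies between the finger pads, 19 mm behind the fingertips; this is the grasp point; z points along the fingers, y is the line along which they close (so a half turn about z gives the same grasp; the last joint's range is limited). The gripper opens to 85 mm and grips with 20 to 120 N. Pads are 22 mm wide; open, the fingers measure 114 mm over their backs; the gripper's body (76 mm by 85 mm) begins 54 mm behind the grasp point. The pads swing forward as they close: fully open they stand 13 mm farther back than shut.
Start: joints at [-82.185, 7.471, 85.268, -0, 87.261, -4.893], TCP at [132.012, -585.302, 249.992] pointing down, gripper open.
Joint ranges: [-169.43, 169.43], [-51.17, 129.36], [1.28, 143.12], [-76.62, 256.62], [0, 156.53], [-152.29, 152.29]. Speed limits (degrees/s): [136.94, 136.94, 159.86, 180, 180, 180].

INTERFACE

Orientations are given as [roll, pitch, yaw] about the fixed x, y, z axes, in that order (R = Rz(yaw) Ry(pitch) Rx(roll)).
In Python, from bench import status, viewer, job gives the robot as it stands.
- The arm moves only by the tool arm_command, never from a script. Its argument "targets" is a list that holds one entry, the list of rows, each a list of 7 numbers: the shift along the world's x, y, z in m, then the turn, a rotation vector about the world's x, y, z in rad, then the opening, from -1 (shut) to 1 (fully open). In form: [[[dx, dy, dz, rx, ry, rz, gripper], ...]]. A call has 1 to 10 rows; each row shifts and turns the commanded pose from where the row before left it; what a row does not reach is not made up. A row lasts 1/8 s, in which the tool goes at most 62.5 mm and 10.7 degrees, less where a joint would pass 70% of its speed; a pose out of reach is approached as far as the arm can. A call with a gripper value outside its range is refused whole. The fingers move at their own pace and stop on an object; "force" is the grip in N (left out, the last holds). Time passes only in rows, so rows that do not move let the fingers close. It gives the time, the measured TCP pose, the force, the opening and the grip force at its end, in the units of the state.
- status.sense(): the state, without advancing time (a new reading comes with each control period).
- viewer.snapshot(name): name is "scene" or "side" or "wrist"; returns the picture (480x640x3 uint8, red, green, blue); there is no depth.
- viewer.camera_model(name): a dict with "vertical_fov" (degrees; the focal length in pixels is half the picture's height over the tangent of half this angle, whatever the lens; pixels are square), "cx", "cy" (the principal point, pixels), "xyz" and "attitude" of the camera in the world. Camera axes: x right, y down, z forward; pixel columns grow to the right and rows downward; lengths in mm; the calibration is good to about 2 mm. A picture is of the moment at which its call begins: read the wrist's pose just before it. camera_model takes no time and is no camera call; for the wrist camera it gives the pose at the moment of the call.
- job.hand_in(): hands the job in; it is judged then, once.
The state is a dict: "time": time; "joint_pos": joint angles; "qd": joint speeds; "joint_efforts": joint torques, N m; "tool_pos": TCP position; "tcp_rot": TCP orientation; "ft_force": force on the tool from outside, world axes, zero at the start; "wrist_torque": the same for the moment, N m; "finger_gap": finger opening in mm; "grip_force": force on a finger pad.
Only numpy, scipy, OpenCV 4.12 (cv2) and the standard library are available. Lean on these libraries where they do the work, as an engineer would, in place of code of your own. Each camera call takes 0.05 s, during which the arm holds its last target. There are 200 camera calls.

TASK

Get the big slide ready for me to look at: on the light panel press the power key, then the sun key for daylight, then the plus key for more light, one at a time and each all the way down and released again, leaving the minus key alone. Then pick up the magnifying glass by its handle, carry it over the things in between without disturbing them, and finish still holding it level about 4 cm above the big slide, lens centred on the slide and handle pointing straight out over the row of keys; the glass must never touch the panel or a slide, and the slides stay where they lie.

Things in the scene. Friction and masses are not known exactly. Their poses are not given: they have to be found in the camera images.
- light_panel: flat LED light panel fixed to the desk, aluminium rim and white diffuser, 200 (x) x 300 (y) x 16 mm. Origin: centre of its underside, at the desk top. Its x axis points from the key strip (front, at x = -78 mm) to its back edge, y to the left as one faces it from the key strip, z up. The slides lie on the diffuser, z = 16 mm, centres near x = +22 mm
- power_key_top (a point): centre of the top of the power key: the largest round key (24 mm across, circle-with-bar sign), leftmost of the strip (panel y = +105 mm), 21 mm above the desk when up, standing 5 mm proud of the strip. Every key is a spring key: 4 mm travel straight down, from 1.4 N at the start to about 4.2 N fully down, springs up when let go
- tone_key_top (a point): centre of the top of the sun key (daylight): the smaller round key, 18 mm across, sun sign, second from the left (panel y = +45 mm); height and spring as the power key
- minus_key_top (a point): centre of the top of the minus key: square, 18 mm, single bar sign, third from the left (panel y = -35 mm); not to be pressed
- plus_key_top (a point): centre of the top of the plus key: square, 18 mm, cross sign, rightmost (panel y = -95 mm); height and spring as the power key
- power_key (a joint): travel of the power key, 0 up to 0.004 m fully down
- tone_key (a joint): travel of the sun key, 0 up to 0.004 m fully down
- minus_key (a joint): travel of the minus key, 0 up to 0.004 m fully down
- plus_key (a joint): travel of the plus key, 0 up to 0.004 m fully down
- slide_large: the big slide: loose square grey mount 70 x 70 x 2 mm with a 54 mm square picture, lying on the panel in one of three places along its width (left, middle, right). Origin: centre of its underside; z up
- slide_large_top (a point): centre of the big slide's upper face, 18 mm above the desk
- slide_small_a: a small slide: loose square grey mount 50 x 50 x 2 mm with a 36 x 24 mm picture, on the panel. Origin: centre of its underside
- slide_small_b: another small slide, the same as the first. Origin: centre of its underside
- magnifier: magnifying glass lying flat on the desk, to the left: round lens in a light rim 75 mm across and 10 mm thick, straight black handle 13 mm thick and 83 mm long; 157 mm long in all, about 90 g. Origin: on the desk under the middle of its length; z up when it lies flat. The lens is toward its +y, the handle toward its -y (from y = +4 to y = -79 mm, handle axis 7 mm above the underside)
- magnifier_lens (a point): centre of the lens: at y = +41 mm, z = 5 mm in the magnifier's frame
- magnifier_grip (a point): a good place to hold the handle: at y = -28 mm, z = 7 mm in the magnifier's frame, on the handle's axis
- tape_roll: roll of tape lying flat on the desk between the magnifying glass and the panel, 92 mm across, 48 mm high, loose. Origin: centre of its underside
- mug: white tea mug standing behind the tape roll, round body 92 mm across, 127 mm with its handle, 95 mm high, loose. Origin: on the desk under the middle of its length, handle included: the round body's centre is at y = +16 mm, the handle at its -y end

How it is judged (in metres and radians):
On the way, in this order (a step that is already met when the one before it is completed fails the run):
1. power key pressed down (value of joint power_key above 0.003 m), for 0.04 s.
2. power key let up (value of joint power_key below 0.001 m), for 0.04 s.
3. sun key pressed down (value of joint tone_key above 0.003 m), for 0.04 s.
4. sun key let up (value of joint tone_key below 0.001 m), for 0.04 s.
5. plus key pressed down (value of joint plus_key above 0.003 m), for 0.04 s.
6. plus key let up (value of joint plus_key below 0.001 m), for 0.04 s.
7. magnifying glass lifted off the desk in the fingers (height (world z) of magnifier_lens above 0.035 m and contact force between magnifier and the fingers above 0.5 N), for 0.2 s.
At the end, for the whole second after the job is handed in: Glass held still by its handle (TCP within 60 mm of the grip point), touching no panel or slide: lens within 12 mm of the big slide's centre, 25-60 mm above it, level within 10 deg, handle over the keys within 15 deg of square; keys up; slides within 8 mm, tape and mug within 15 mm of their starts (horizontal distance between magnifier_lens and slide_large_top below 0.012 m and z of magnifier_lens in the frame of slide_large_top between 0.025 and 0.06 m and angle between magnifier's own z axis and vertical below 0.17 rad and angle between the y axis of magnifier and the x axis of light_panel, either way round below 0.26 rad and x of magnifier_grip in the frame of light_panel below -0.02 m and contact force between magnifier and the fingers above 0.5 N and contact force between magnifier and light_panel below 0.05 N and contact force between magnifier and slide_large below 0.05 N and linear speed of magnifier below 0.02 m/s and value of joint each of power_key, tone_key, plus_key, minus_key below 0.001 m and distance of each of slide_large, slide_small_a, slide_small_b from where it was at the start of the episode below 0.008 m and distance of each of tape_roll, mug from where it was at the start of the episode below 0.015 m and distance between the grasp point and magnifier_grip below 0.06 m); the arm keeps its last pose, push and grip.
It fails at once if the minus key is pressed (value of joint minus_key above 0.002 m).
It fails at once if two keys are pressed at once (value of joint each of power_key, tone_key above 0.002 m or value of joint each of power_key, plus_key above 0.002 m or value of joint each of tone_key, plus_key above 0.002 m).
It fails at once if a slide is pushed out of its place (more than 8 mm) (distance of any of slide_large, slide_small_a, slide_small_b from where it was at the start of the episode above 0.008 m).
It fails at once if the magnifying glass touches the panel or a slide (contact force between magnifier and light_panel above 0.3 N or contact force between magnifier and slide_large above 0.3 N or contact force between magnifier and slide_small_a above 0.3 N or contact force between magnifier and slide_small_b above 0.3 N).
It fails at once if the tape roll or the mug is knocked away (more than 15 mm) or tipped (distance of any of tape_roll, mug from where it was at the start of the episode above 0.015 m or angle between any of tape_roll, mug's own z axis and vertical above 0.3 rad).
It also fails if it takes over 58 s, if anything falls off the work surface, if the arm or the gripper's body presses on something with over 40 N, if the wrist force passes 120 N, or if a joint passes its speed limit or range.

## Working session

There is one attempt and no reset: what is moved stays moved. The work goes in short steps, Python scripts to look and compute and a tool call to move; the robot and the scene stay as the last step left them, time stands still between calls to the robot, and variables do not carry over. Pictures are saved under pics/ and viewed, at most 10 in all, crops included, and the job is handed in when it is done.

Besides the shell and the picture viewer there is one more tool, called by a JSON object that holds its "fn" and its "kwargs", one argument or row to a line. arm_command: Moves the arm, as the interface text tells. Its arguments: {"type":"object","properties":{"targets":{"type":"array"},"force":{"type":"number"}},"required":["targets"]}

```bash
mkdir -p pics; python3 - <<'E'
from bench import status, viewer
import cv2
for n in("scene","side"):
    cv2.imwrite(f"pics/{n}0.png",viewer.snapshot(n)[:,:,::-1]); print(n,viewer.camera_model(n))
print(viewer.camera_model("wrist")); print(status.sense())
E
```

```text
scene {'vertical_fov': 54.19895488460349, 'cx': 322.20680882272467, 'cy': 237.55058052252133, 'xyz': array([ 325.82478486, -413.25179788,  966.30802119]), 'attitude': array([-151.81970595,    0.62176909,  -26.84624225])}
side {'vertical_fov': 57.26381842823566, 'cx': 323.8370797698718, 'cy': 232.30336253895229, 'xyz': array([ 458.63095205, -759.5389048 ,  494.88482624]), 'attitude': array([-118.78412707,    0.19997777,   -6.22701307])}
{'vertical_fov': 64.19397594388528, 'cx': 321.10767024607776, 'cy': 241.76444460177635, 'xyz': array([ 200.06920251, -569.50892784,  373.13617259]), 'attitude': array([ 1.64194213e+02,  7.88866343e-02, -7.73645375e+01])}
{'time': 0.1, 'joint_pos': array([-8.21876275e+01,  7.51153543e+00,  8.53229382e+01,  6.98748714e-04,
        8.72618801e+01, -4.89477867e+00]), 'qd': array([ 0.04320505, -0.11246515, -0.091859  ,  0.06221182, -0.10884907,
       -0.11309682]), 'joint_efforts': array([ 1.28736254e-03, -5.70951569e+01, -5.01941729e+01, -1.84000523e-04,
        8.09054036e-03, -6.62160033e-06]), 'tool_pos': array([ 131.92586691, -584.84122462,  249.0424154 ]), 'tcp_rot': array([-1.79904057e+02, -8.91683891e-03,  1.27071097e+01]), 'ft_force': array([-0.66886004,  0.41791425, -0.09831814]), 'wrist_torque': array([-0.04502981, -0.04883479, -0.02543789]), 'grip_force': 0.0, 'finger_gap': 85.5518713512651}
```

View pics/scene0.png

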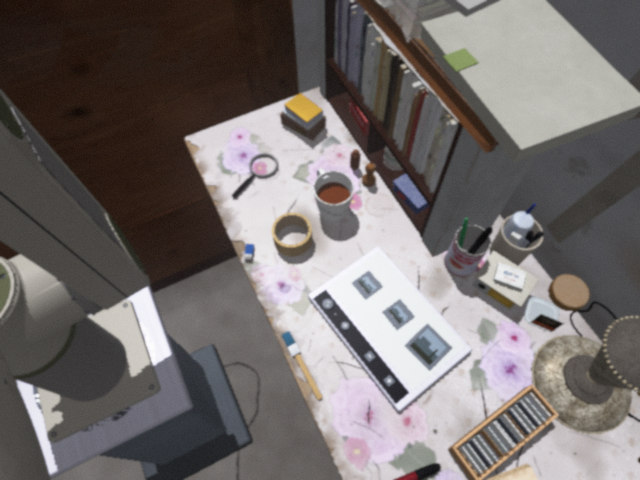

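View pics/side0.png

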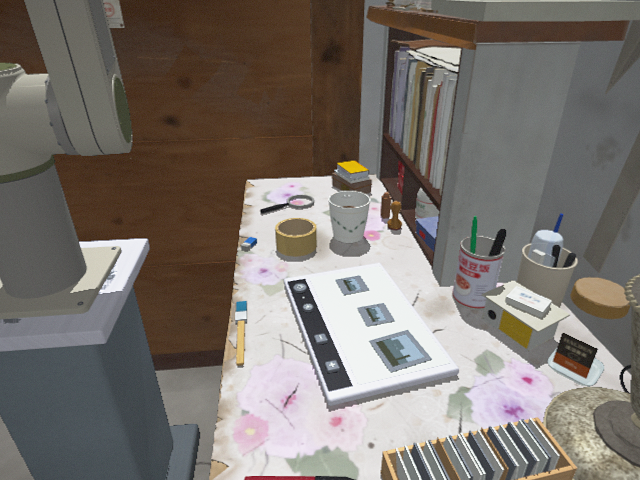

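```bash
python3 - <<'E'
import cv2
a=cv2.imread("pics/scene0.png");b=cv2.imread("pics/side0.png")
cv2.imwrite("pics/c1.png",cv2.resize(b[255:405,270:470],None,fx=4,fy=4,interpolation=cv2.INTER_CUBIC))
cv2.imwrite("pics/c2.png",cv2.resize(a[140:265,220:370],None,fx=4.8,fy=4.8,interpolation=cv2.INTER_CUBIC))
cv2.imwrite("pics/c3.png",cv2.resize(a[240:415,300:480],None,fx=3.4,fy=3.4,interpolation=cv2.INTER_CUBIC))
E
```

```text
(no output)
```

View pics/c1.png

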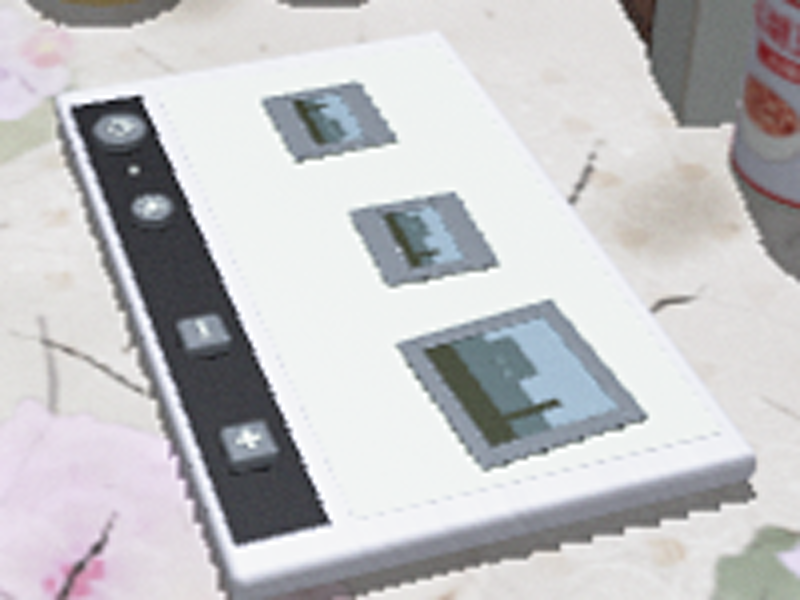

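View pics/c2.png

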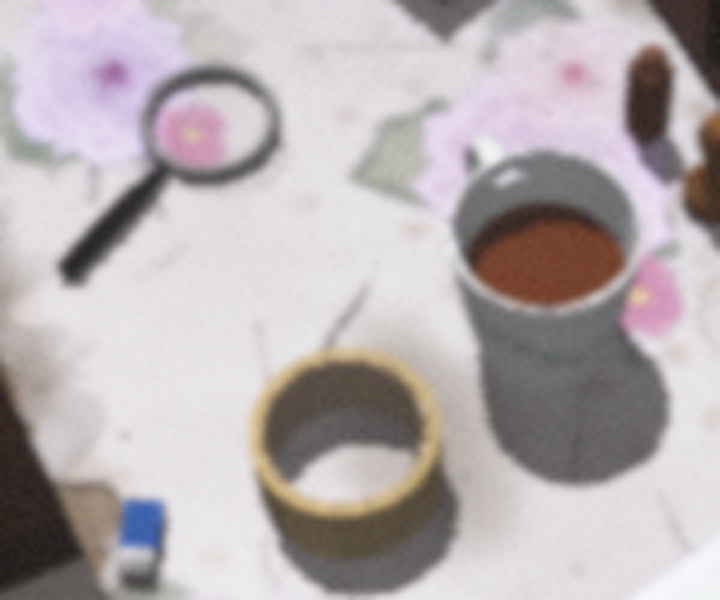

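View pics/c3.png

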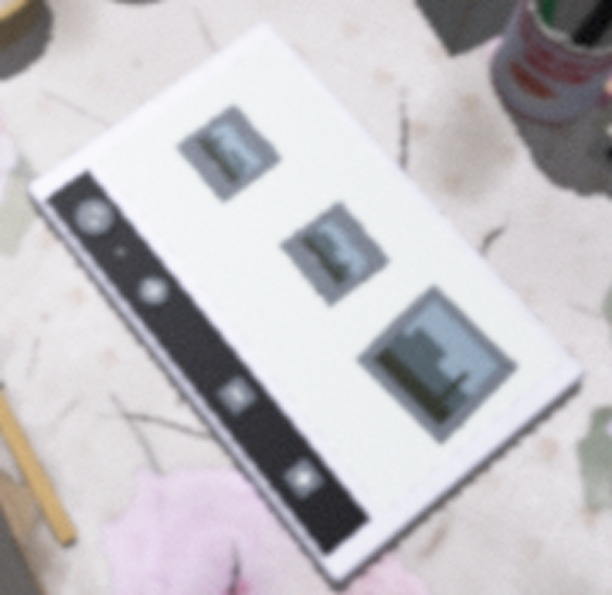

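```bash
cat > h.py <<'E'
import numpy as np
from bench import viewer
from scipy.spatial.transform import Rotation as R
def ray(cm,p,z):
    f=240/np.tan(np.radians(cm['vertical_fov']/2))
    d=R.from_euler('xyz',cm['attitude'],degrees=True).apply([(p[0]-cm['cx'])/f,(p[1]-cm['cy'])/f,1])
    o=np.array(cm['xyz']); return (o+d*(z-o[2])/d[2])[:2]
def crop(p,o,s): return (np.array(p)+.5)/s-.5+o
E
python3 - <<'E'
from h import *
np.set_printoptions(precision=1,suppress=True)
S=viewer.camera_model('scene');D=viewer.camera_model('side')
c1=lambda p,z:ray(D,crop(p,[270,255],4),z)
c3=lambda p,z:ray(S,crop(p,[300,240],3.4),z)
c2=lambda p,z:ray(S,crop(p,[220,140],4.8),z)
K1=[c1(p,21) for p in [(119,127),(152,207),(203,330),(249,440)]]
K3=[c3(p,21) for p in [(94,215),(152,290),(237,395),(302,478)]]
B1=[c1(p,18) for p in [(398,345),(553,300),(648,415),(488,468)]]
B3=[c3(p,18) for p in [(358,357),(436,288),(516,368),(442,441)]]
print(np.c_[K1,K3]);print('big',np.mean(B1,0),np.mean(B3,0))
ky=np.array([105,45,-35,-95.])
for K in(K1,K3):
    c=np.array([k[0]+1j*k[1] for k in K]); m=np.polyfit(ky,c,1); print('scale',abs(m[0]),'yaw',np.degrees(np.angle(m[0]))-90,'fit',np.polyval(m,ky),'centre',m[1]+78*m[0]/abs(m[0])*-1j)
for B in(B1,B3): b=np.array(B); print('slide edges yaw',[np.degrees(np.arctan2(*(v)[::-1])) for v in (b[1]-b[0],b[2]-b[3],b[0]-b[3],b[1]-b[2])])
print('P corners',[c1(p,16) for p in [(60,95),(437,33),(230,585)]],[c3(p,16) for p in [(33,188),(265,27),(335,585),(581,378)]])
L=c2((212,125),5);E=c2((70,275),7);H=c2((165,172),7)
print('lens',L,'handle end',E,'start',H,'len',np.linalg.norm(L-E),'yaws',[np.degrees(np.arctan2(*(v)[::-1])) for v in(L-E,H-E,L-H)])
for p in [(142,125),(281,125),(212,66),(212,184)]: print(c2(p,5))
print('tape',c2((346,435),48),'mug',c2((547,233),95),'mughandle',c2((483,155),80))
for n,p,z in [('lens',(300.5,202),5),('hend',(262,211.5),7),('mug',(349,202),95),('tape',(296,228),48)]: print('side',n,ray(D,p,z))
E
```

```text
[[ 483.8 -101.   483.8 -102.4]
 [ 494.4 -160.8  493.3 -161.6]
 [ 508.3 -239.1  507.9 -241. ]
 [ 519.  -298.3  517.6 -299.7]]
big [ 625.7 -276.2] [ 625.  -278.1]
scale 1.0010472695370873 yaw 10.112491474998563 fit [483.8-101.2j 494.3-160.4j 508.4-239.2j 518.9-298.3j] centre (579.0292117357245-191.03045210239046j)
scale 1.0021641026889625 yaw 9.814313751422134 fit [483.6-102.4j 493.8-161.7j 507.5-240.7j 517.7-299.9j] centre (578.3615791382583-192.7955157642476j)
slide edges yaw [np.float64(15.441581684073576), np.float64(16.014760835076224), np.float64(106.53284237650138), np.float64(105.05499115355687)]
slide edges yaw [np.float64(12.872914354653044), np.float64(14.494729867519535), np.float64(105.20028409776451), np.float64(103.77632008784195)]
P corners [array([457.7, -65.1]), array([647.4, -32.2]), array([ 505.3, -357. ])] [array([458.4, -67. ]), array([646.7, -34.8]), array([ 505.1, -358.2]), array([ 696.5, -324.3])]
lens [510.7 303.4] handle end [408.4 248.5] start [476.4 285.4] len 116.06244008573566 yaws [np.float64(28.250839846844357), np.float64(28.482110003640823), np.float64(27.789539508904046)]
[477.7 320.5]
[543.1 286.7]
[526.3 339.4]
[495.5 268.5]
tape [486.7  78.1] mug [607.3 107.6] mughandle [605.6 170.9]
side lens [510.3 299.8]
side hend [410.  249.8]
side mug [604.9  93. ]
side tape [487.9  75.2]
```

c1: power key (119,127), sun (152,207), plus (249,440), big slide on the right with centre about (522,382). c2: lens centre (212,125), handle end (70,275), tape roll (346,435) and mug (547,233) in between. The two cameras agree within about 3 mm, so I'm moving to the power key.

{"fn": "arm_command", "kwargs": {
  "targets": [
    [[0.029,0.04,0,0,0,0,-1],[0.029,0.04,0,0,0,0,-1],[0.029,0.04,0,0,0,0,-1],[0.029,0.04,0,0,0,0,-1],[0.029,0.04,-0.01,0,0,0,-1],[0.029,0.04,-0.02,0,0,0,-1],[0.029,0.04,-0.02,0,0,0,-1],[0.029,0.04,-0.02,0,0,0,-1],[0.029,0.04,-0.02,0,0,0,-1],[0.029,0.04,-0.02,0,0,0,-1]]
  ],
  "force": 60
}}

```text
time: 1.35
tool_pos: [422.6, -183.8, 139.2]
tcp_rot: [180.0, 0.0, 12.7]
ft_force: [0.2, -0.5, 0.5]
finger_gap: 0.0
grip_force: 0.0
```

{"fn": "arm_command", "kwargs": {
  "targets": [
    [[0.031,0.042,-0.03,0,0,0,-1],[0.031,0.041,-0.03,0,0,0,-1],[0,0,-0.01,0,0,0,-1],[0,0,0,0,0,0,-1],[0,0,0,0,0,0,-1]]
  ]
}}

```text
time: 1.98
tool_pos: [484.1, -103.4, 70.8]
tcp_rot: [180.0, -0.0, 12.6]
ft_force: [0.3, -1.3, -0.2]
finger_gap: 0.1
grip_force: 0.0
```

{"fn": "arm_command", "kwargs": {
  "targets": [
    [[0,0.001,-0.015,0,0,0,-1],[0,0,-0.01,0,0,0,-1],[0,0,-0.004,0,0,0,-1],[0,0,-0.002,0,0,0,-1],[0,0,-0.001,0,0,0,-1],[0,0,-0.001,0,0,0,-1],[0,0,0,0,0,0,-1],[0,0,0,0,0,0,-1]]
  ]
}}

```text
time: 2.98
tool_pos: [484.2, -101.4, 37.2]
tcp_rot: [180.0, -0.0, 12.7]
ft_force: [-2.6, -0.1, 3.1]
finger_gap: -0.1
grip_force: 1.5
```

{"fn": "arm_command", "kwargs": {
  "targets": [
    [[0,0,-0.001,0,0,0,-1],[0,0,-0.0015,0,0,0,-1],[0,0,0,0,0,0,-1],[0,0,0,0,0,0,-1]]
  ]
}}

```text
time: 3.48
tool_pos: [484.3, -101.4, 35.6]
tcp_rot: [180.0, -0.0, 12.7]
ft_force: [-7.5, 1.6, 16.1]
finger_gap: -0.2
grip_force: 7.5
```

{"fn": "arm_command", "kwargs": {
  "targets": [
    [[0,0,0.01,0,0,0,-1],[0,0,0.02,0,0,0,-1],[0.005,-0.03,0,0,0,0,-1],[0.005,-0.029,0,0,0,0,-1],[0,0,-0.012,0,0,0,-1],[0,0,-0.01,0,0,0,-1],[0,0,-0.004,0,0,0,-1],[0,0,-0.003,0,0,0,-1],[0,0,-0.001,0,0,0,-1],[0,0,0,0,0,0,-1]]
  ]
}}

```text
time: 4.72
tool_pos: [493.3, -159.4, 35.5]
tcp_rot: [-179.9, 0.1, 12.8]
ft_force: [-11.7, 4.3, 17.7]
finger_gap: -0.1
grip_force: 8.9
```

{"fn": "arm_command", "kwargs": {
  "targets": [
    [[0,0,0,0,0,0,-1],[0,0,0,0,0,0,-1]]
  ]
}}

```text
time: 4.97
tool_pos: [493.3, -159.4, 35.5]
tcp_rot: [-179.9, 0.1, 12.8]
ft_force: [-10.8, 4.6, 17.3]
finger_gap: 0.1
grip_force: 8.8
```

{"fn": "arm_command", "kwargs": {
  "targets": [
    [[0,0,0.01,0,0,0,-1],[0,0,0.02,0,0,0,-1],[0.008,-0.046,0,0,0,0,-1],[0.008,-0.046,0,0,0,0,-1],[0.008,-0.046,0,0,0,0,-1],[0,0,-0.012,0,0,0,-1],[0,0,-0.01,0,0,0,-1],[0,0,-0.004,0,0,0,-1],[0,0,-0.003,0,0,0,-1],[0,0,-0.001,0,0,0,-1]]
  ]
}}

```text
time: 6.22
tool_pos: [517.8, -297.0, 35.5]
tcp_rot: [-179.9, 0.1, 12.8]
ft_force: [-8.9, 6.9, 17.5]
finger_gap: 0.1
grip_force: 9.1
```

{"fn": "arm_command", "kwargs": {
  "targets": [
    [[0,0,0,0,0,0,-1],[0,0,0,0,0,0,-1]]
  ]
}}

```text
time: 6.48
tool_pos: [517.8, -297.0, 35.6]
tcp_rot: [-179.9, 0.0, 12.8]
ft_force: [-7.7, 6.2, 12.7]
finger_gap: -0.1
grip_force: 6.5
```

{"fn": "arm_command", "kwargs": {
  "targets": [
    [[0,0,0.02,0,0,0,-1],[0,0,0.05,0,0,0,-1],[0,0,0.05,0,0,0,-1],[0,0,0.05,0,0,0,-1],[-0.005,0.047,0,0,0,0.027,-1],[-0.005,0.047,0,0,0,0.027,-1],[-0.005,0.047,0,0,0,0.027,-1],[-0.005,0.047,0,0,0,0.027,-1],[-0.005,0.047,0,0,0,0.027,-1],[-0.005,0.047,0,0,0,0.027,-1]]
  ]
}}

```text
time: 7.72
tool_pos: [487.9, -14.5, 205.8]
tcp_rot: [179.9, -0.1, 22.1]
ft_force: [0.2, -0.1, -0.3]
finger_gap: -0.1
grip_force: 0.0
```

{"fn": "arm_command", "kwargs": {
  "targets": [
    [[-0.005,0.047,0,0,0,0.027,-1],[-0.005,0.047,0,0,0,0.027,-1],[-0.005,0.047,0,0,0,0.027,0],[-0.005,0.047,0,0,0,0.027,0],[-0.005,0.05,0,0,0,0,0],[-0.006,0.051,0,0,0,0,0],[0,0,0,0,0,0,0],[0,0,0,0,0,0,0],[0,0,0,0,0,0,0]]
  ]
}}

```text
time: 8.85
tool_pos: [457.3, 271.8, 204.9]
tcp_rot: [180.0, -0.0, 28.1]
ft_force: [-0.0, -1.0, -0.4]
finger_gap: 42.8
grip_force: 0.0
```

```bash
python3 - <<'E'
from h import *
import cv2,pickle
cm=viewer.camera_model('wrist');im=viewer.snapshot('wrist')
pickle.dump(cm,open('w.pkl','wb'));cv2.imwrite('pics/w1.png',im[:,:,::-1])
E
```

```text
(no output)
```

View pics/w1.png

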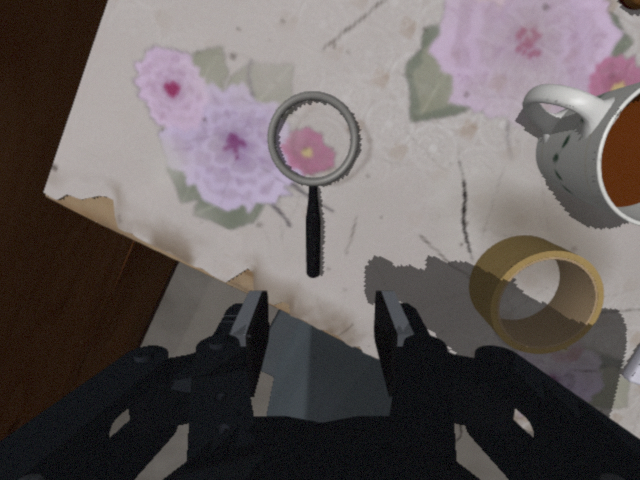

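Wrist picture: lens centre (314,138), handle running straight down from (315,187) to (314,276), fingers open around its line.

```bash
python3 - <<'E'
from h import *
import pickle
cm=pickle.load(open('w.pkl','rb'));print(cm)
L=ray(cm,(314,138.5),5);E=ray(cm,(314,276.5),7);H=ray(cm,(315,187),7)
d=(L-E)/np.linalg.norm(L-E)
print(L,E,H,np.linalg.norm(L-E),np.degrees(np.arctan2(d[1],d[0])),'target',L-61*d)
E
```

```text
{'vertical_fov': 64.19397594388528, 'cx': 321.10767024607776, 'cy': 241.76444460177635, 'xyz': array([518.82167642, 304.77145157, 328.98544493]), 'attitude': array([ 1.64205639e+02, -4.63747554e-02, -6.19554969e+01])}
[512.76218467 307.8300964 ] [406.96632858 252.11826541] [478.36477827 288.74076918] 119.56827036239895 27.771177702868986 target [458.78844062 279.40765891]
```

{"fn": "arm_command", "kwargs": {
  "targets": [
    [[0.001,0.005,-0.04,0,0,0,0],[0,0,-0.05,0,0,0,0],[0,0,-0.05,0,0,0,0],[0,0,-0.025,0,0,0,0],[0,0,-0.01,0,0,0,0],[0,0,-0.006,0,0,0,0],[0,0,0,0,0,0,0],[0,0,0,0,0,0,0]]
  ]
}}

```text
time: 9.9
tool_pos: [459.0, 278.1, 24.8]
tcp_rot: [180.0, -0.1, 28.2]
ft_force: [0.6, 0.2, 0.5]
finger_gap: 42.7
grip_force: 0.0
```

{"fn": "arm_command", "kwargs": {
  "targets": [
    [[0,0,0,0,0,0,-1],[0,0,0,0,0,0,-1],[0,0,0,0,0,0,-1],[0,0,0,0,0,0,-1],[0,0,0,0,0,0,-1],[0,0,0,0,0,0,-1]]
  ],
  "force": 60
}}

```text
time: 10.65
tool_pos: [458.5, 278.0, 24.4]
tcp_rot: [-180.0, -0.1, 28.2]
ft_force: [-1.0, 0.1, 6.0]
finger_gap: 9.9
grip_force: 58.7
```

{"fn": "arm_command", "kwargs": {
  "targets": [
    [[0,0,0,0,0,0,-1],[0,0,0.005,0,0,0,-1],[0,0,0.01,0,0,0,-1],[0,0,0.02,0,0,0,-1],[0,0,0.03,0,0,0,-1],[0,0,0.03,0,0,0,-1],[0,0,0.03,0,0,0,-1],[0,0,0,0,0,0,-1],[0,0,0,0,0,0,-1]]
  ],
  "force": 90
}}

```text
time: 11.78
tool_pos: [457.6, 277.5, 147.7]
tcp_rot: [-180.0, 0.0, 28.2]
ft_force: [-1.0, -1.0, -2.4]
finger_gap: 8.8
grip_force: 88.2
```

```bash
python3 - <<'E'
from h import *
import cv2,pickle
cm=viewer.camera_model('wrist');im=viewer.snapshot('wrist');s=viewer.snapshot('side')
pickle.dump(cm,open('w.pkl','wb'))
a=cv2.resize(im[:,:,::-1],(533,400)); b=cv2.resize(s[130:230,235:300,::-1],None,fx=4,fy=4,interpolation=cv2.INTER_CUBIC)
cv2.imwrite('pics/w2.png',np.hstack([a,b]))
E
```

```text
(no output)
```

View pics/w2.png

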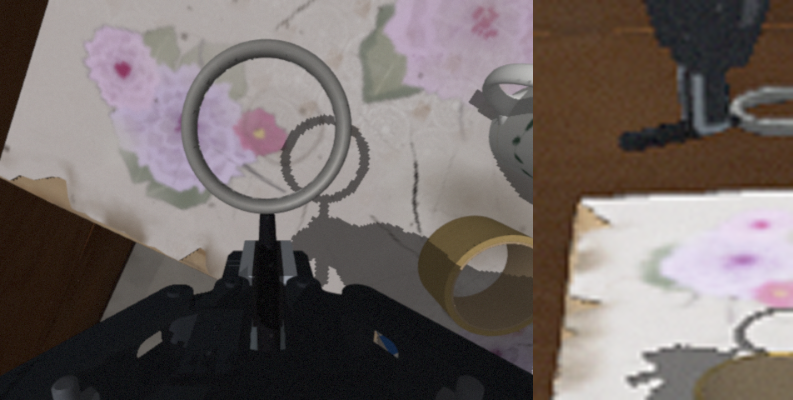

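Wrist view shows the glass held in the pads, rim spanning (182..352, 40..212) in the 0.833-scaled picture; the side view shows it roughly level. Next I'm fitting its pose in the hand.

```bash
python3 - <<'E'
from h import *
import pickle
from bench import status
from scipy.optimize import least_squares
cm=pickle.load(open('w.pkl','rb'));st=status.sense();t=np.array(st['tool_pos']);yaw=np.radians(st['tcp_rot'][2]);print(t)
f=240/np.tan(np.radians(cm['vertical_fov']/2));Rc=R.from_euler('xyz',cm['attitude'],degrees=True)
d=np.array([np.cos(yaw),np.sin(yaw),0]);n=np.array([-d[1],d[0],0]);u=np.array([0,0,1])
th=np.linspace(0,2*np.pi,200)
def pj(P):
    c=Rc.inv().apply(P-cm['xyz']);return c[:,:2]/c[:,2:]*f+[cm['cx'],cm['cy']]
def model(s,l,h,tl,r=37.5):
    e=d*np.cos(tl)+u*np.sin(tl)
    return pj(t+s*d+l*n+h*u+r*(np.outer(np.cos(th),e)+np.outer(np.sin(th),n)))
obs=np.array([182,352,40,212])/ .8333
def ex(p):q=model(*p);return np.r_[q[:,0].min(),q[:,0].max(),q[:,1].min(),q[:,1].max()]
print('expected nominal',ex([61,0,-19.4,0])*.8333)
for tl in(-10,-5,0,5,10):
    g=least_squares(lambda p:ex([*p,np.radians(tl)])-obs,[61,0,-19]); print(tl,g.x,np.sqrt(2*g.cost))
print('handle start px', pj(np.array([t+24*d-17*u]))*.8333)
E
```

```text
[456.99172326 277.20245928 146.78018227]
expected nominal [182.69084531 352.09775698  40.40849488 213.72083083]
-10 [ 63.14860353   0.17486392 -19.67684954] 0.6841997474079521
-5 [ 62.26362863   0.17482969 -20.0560693 ] 1.3700266241140517
0 [ 61.42694643   0.17434507 -19.90246794] 1.2288168848645473
5 [ 60.66416312   0.17398138 -19.2462692 ] 0.24022848187475124
10 [ 60.00034183   0.17107586 -18.11139521] 1.5854278498247956
handle start px [[267.52393798 214.30349713]]
```

{"fn": "arm_command", "kwargs": {
  "targets": [
    [[0,0,0.02,0,0,0,-1],[0,0,0.03,0,0,0,-1],[0.004,-0.02,0.01,0,0,-0.01,-1],[0.006,-0.03,0,0,0,-0.017,-1],[0.006,-0.032,0,0,0,-0.018,-1],[0.006,-0.032,0,0,0,-0.018,-1],[0.006,-0.032,0,0,0,-0.018,-1],[0.006,-0.032,0,0,0,-0.018,-1],[0.006,-0.032,0,0,0,-0.018,-1],[0.006,-0.032,0,0,0,-0.018,-1]]
  ]
}}

```text
time: 13.12
tool_pos: [503.1, 33.6, 206.8]
tcp_rot: [-180.0, 0.1, 20.4]
ft_force: [-0.5, -1.1, -1.2]
finger_gap: 8.5
grip_force: 88.3
```

{"fn": "arm_command", "kwargs": {
  "targets": [
    [[0.006,-0.032,0,0,0,-0.018,-1],[0.006,-0.032,0,0,0,-0.018,-1],[0.006,-0.032,0,0,0,-0.018,-1],[0.006,-0.032,0,0,0,-0.018,-1],[0.006,-0.032,0,0,0,-0.018,-1],[0.006,-0.032,0,0,0,-0.018,-1],[0.006,-0.032,0,0,0,-0.018,-1],[0.006,-0.032,0,0,0,-0.018,-1],[0.006,-0.032,0,0,0,-0.018,-1],[0,0,0,0,0,0,-1]]
  ]
}}

```text
time: 14.38
tool_pos: [556.5, -255.0, 206.5]
tcp_rot: [-179.9, 0.1, 11.0]
ft_force: [0.0, 0.7, -1.2]
finger_gap: 8.8
grip_force: 88.3
```

{"fn": "arm_command", "kwargs": {
  "targets": [
    [[0.004,-0.017,-0.02,0,0,-0.01,-1],[0.005,-0.016,-0.03,0,0,-0.01,-1],[0,0,-0.02,0,0,0,-1],[0,0,-0.02,0,0,0,-1],[0,0,-0.01,0,0,0,-1],[0,0,0,0,0,0,-1],[0,0,0,0,0,0,-1],[0,0,0,0,0,0,-1]]
  ]
}}

```text
time: 15.38
tool_pos: [567.7, -285.6, 109.8]
tcp_rot: [179.9, -0.1, 10.0]
ft_force: [-0.0, -0.9, -0.4]
finger_gap: 8.9
grip_force: 88.4
```

```bash
python3 - <<'E'
from h import *
import cv2,pickle
cm=viewer.camera_model('wrist');im=viewer.snapshot('wrist');s=viewer.snapshot('side')
pickle.dump(cm,open('w.pkl','wb'));cv2.imwrite('pics/w3.png',im[:,:,::-1]);cv2.imwrite('pics/s3.png',s[:,:,::-1])
E
```

```text
(no output)
```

View pics/w3.png

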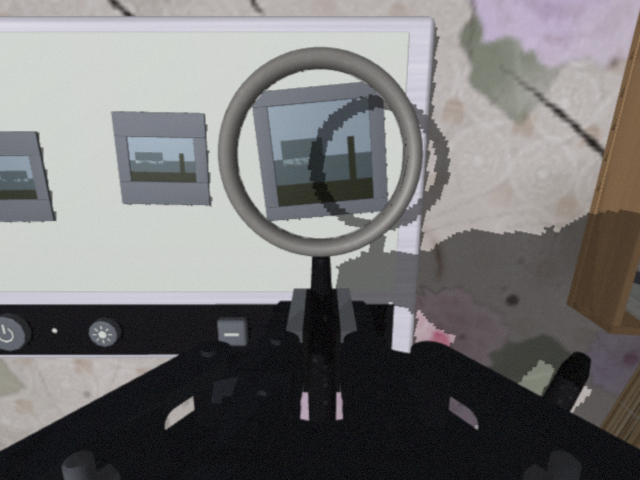

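The glass is held over the big slide (corners about (255,95), (382,82), (387,210), (268,220)); the panel edges run square to the handle and the keys are up.

```bash
python3 - <<'E'
from h import *
import pickle
from bench import status
cm=pickle.load(open('w.pkl','rb'));st=status.sense();print(st['tool_pos'],st['tcp_rot'])
print([ray(cm,p,18) for p in [(255,95),(382,82),(387,210),(268,220)]])
print('slide',np.mean([ray(cm,p,18) for p in [(255,95),(382,82),(387,210),(268,220)]],0))
a=np.radians(st['tcp_rot'][2]);print('lens nominal',st['tool_pos'][:2]+61.2*np.array([np.cos(a),np.sin(a)]),'seen',ray(cm,(320.5,151),st['tool_pos'][2]-19.4))
E
```

```text
[ 567.48199868 -285.5179382   109.38639492] [ 1.79947983e+02 -6.02117786e-02  1.00199015e+01]
[array([ 649.83646331, -235.58061343]), array([ 667.71619382, -300.40576581]), array([ 601.54407109, -317.91422556]), array([ 583.97155924, -251.5373411 ])]
slide [ 625.76707187 -276.35948648]
lens nominal [ 627.74853819 -274.86973571] seen [ 630.34709339 -274.17104096]
```

{"fn": "arm_command", "kwargs": {
  "targets": [
    [[-0.001,-0.001,-0.01,0,0,0,-1],[-0.002,-0.001,-0.01,0,0,0,-1],[0,0,-0.008,0,0,0,-1],[0,0,-0.004,0,0,0,-1],[0,0,0,0,0,0,-1],[0,0,0,0,0,0,-1],[0,0,0,0,0,0,-1],[0,0,0,0,0,0,-1],[0,0,0,0,0,0,-1]]
  ]
}}

```text
time: 16.6
tool_pos: [564.1, -287.3, 76.7]
tcp_rot: [180.0, -0.0, 10.0]
ft_force: [0.5, -0.1, -1.2]
finger_gap: 8.7
grip_force: 88.4
```

```bash
python3 - <<'E'
from h import *
import cv2
w=viewer.snapshot('wrist');s=viewer.snapshot('side')
a=cv2.resize(w[:,:,::-1],(400,300));b=s[150:450,200:600,::-1]
cv2.imwrite('pics/f.png',np.hstack([a,b]))
E
```

```text
(no output)
```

View pics/f.png

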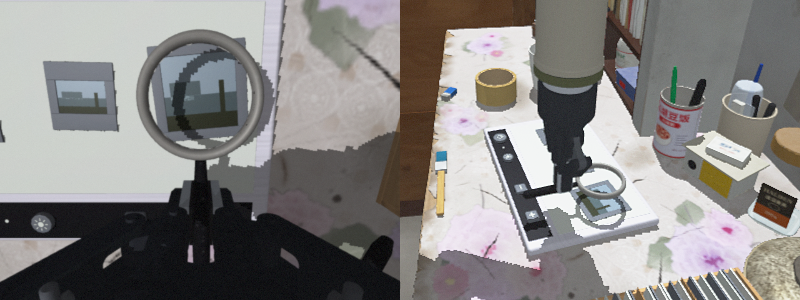

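The glass is level over the big slide, clear of it, with the handle over the keys and everything else where it was. I'm handing in.

```bash
python3 -c "
from bench import job
print(job.hand_in())"
```

```text
the job is handed in; nothing more can be done
None
```

I pressed and released the power, sun and plus keys in order. The magnifying glass is held level about 4 cm above the big slide, lens centred and handle out over the keys. The job is handed in; no verdict was returned.

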